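# Hang the bench thermometer back on the retort stand's hook, scale outward

## Task

The bench thermometer has been taken down to copy its reading and lies on the sloping wire reading stand. Hang it back by its hole on the hook of the retort stand, with the graduated scale facing outward (away from the stand's rod, the way the hook points), and leave it hanging upright and still, without shoving or tipping the other things on the bench.

Things in the scene. Friction and masses are not known exactly. Their poses are not given: they have to be found in the camera images.
- thermometer_centre (a point): Centre of the loose thermometer: flat rigid white plastic plate 200 x 56 x 10 mm, 0.14 kg. Axes: z along its length to the end with the hole, y across its width, x out of the plain back; graduated scale on the -x face (tube up to 5 mm proud). At the start it lies scale up on the easel, tipped back 45 deg from upright, hole end high. Its long edges are free to be gripped.
- eye (a point): Centre of the thermometer's round hanging hole, 28 mm in diameter, right through the 10 mm plate, 78 mm along +z from the thermometer's centre (22 mm from the top end). Same axes as the thermometer.
- scale_front (a point): A point in the air 100 mm straight out from the thermometer's centre on the side of the graduated scale (along -x of the thermometer): it tells which way the scale faces.
- thermometer: The thermometer plate itself; origin at the middle of its lower end (away from the hole), 36 mm above the bench at the start; axes as for its centre.
- hook (a point): On the centre line of the hook, a level steel bar 6 mm thick, 255 mm above the bench. Axes: x from the hook's tip towards the rod (outward, the way the hook points, is -x), z up. The straight bar runs from the boss head at x = +30 mm to x = -28 mm, then bends up and outward at 45 degrees to a rounded tip that ends at x = -39, z = +11 mm.
- stand: Retort stand, fixed: grey base 160 x 105 x 18 mm, mostly below the hook (30 mm behind the rod to 130 mm in front of it); upright rod 12 mm thick, 437 mm tall; on it, 255 mm up, a boss head 36 x 26 x 34 mm that carries the hook, with two small clamp screws. Origin on the rod's axis at bench level; the hook points along -x, z up.
- easel: Sloping wire reading stand, fixed: two 6 mm wires 30 mm apart (narrower than the thermometer) make a 45 degree back rest with a square ledge at its foot; wire feet 110 mm wide. Highest point 142 mm. The slope faces -x and climbs to +x. Origin on the bench; the thermometer's lower end starts 60 mm towards -x from it.
- dish_stack: Bystander: loose stack of four culture dishes, 92 mm in diameter, 66 mm tall; origin under its centre.
- burner: Bystander: capped glass spirit burner, 68 mm in diameter, 86 mm tall; origin under its centre.
- dropper: Bystander: amber dropper bottle, 40 mm in diameter, 101 mm tall; origin under its centre.
- reagent: Bystander: green glass reagent bottle, 60 mm in diameter, about 145 mm tall; origin under its centre.
- tube_rack: Bystander: small white rack with stoppered test tubes, 60 x 132 mm, 136 mm tall; origin under its centre.
- swab_pot: Bystander: white pot with wooden swabs, 72 mm in diameter, about 150 mm tall; origin under its centre.
- forceps: Bystander: steel forceps lying flat, 145 mm long, 5 mm high; origin under its centre.
Mind the look-alikes: they are no part of the job. What is meant by the thermometer is not orange, and is the smaller of those in its own colour.

How it is judged (in metres and radians):
At the end, for the whole second after the job is handed in: The thermometer hangs on the hook: the bar passes through its hole (hole centre within 13 mm sideways of the bar, 3 to 19 mm below it, between boss head and tip) and bears it; upright within 0.22 rad, scale outward within about 30 degrees, still (under 0.04 m/s and 0.4 rad/s) (x of eye in the frame of hook between -0.034 and 0.036 m and y of eye in the frame of hook between -0.013 and 0.013 m and z of eye in the frame of hook between -0.019 and -0.003 m and angle between thermometer's own z axis and vertical below 0.22 rad and x of scale_front in the frame of hook below -0.05 m and y of scale_front in the frame of hook between -0.06 and 0.06 m and contact force between thermometer and stand above 0.4 N and linear speed of thermometer below 0.04 m/s and angular speed of thermometer below 0.4 rad/s); the robot touches nothing.
It fails at once if a bystander was shoved or tipped (moved more than 30 mm or leaned more than 0.5 rad) (distance of any of dish_stack, burner, dropper, reagent, tube_rack, swab_pot, forceps from where it was at the start of the episode above 0.03 m or angle between any of dish_stack, burner, dropper, reagent, tube_rack, swab_pot, forceps's own z axis and vertical above 0.5 rad).
It also fails if it takes over 51 s, if anything falls off the work surface, if the arm or the gripper's body presses on something with over 40 N, if the wrist force passes 120 N, or if a joint passes its speed limit or range.

## Robot

A 6-joint arm with a two-finger parallel gripper is mounted at the origin on the work surface. World frame = base frame: x ahead of the robot, y to its left, z up, the work surface at z = 0. Lengths are in m, angles in degrees, forces in N, time in s.
With the tool pointing down it reaches from about 0.3 to 0.75 m from the base axis. Payload 8.5 kg.
Tool frame: the origin (TCP) lies between the finger pads; the fingertips stand ahead of it and the grasp point (between the pads) lies 8 mm behind it (env.tcp_to_tips is the z of the fingertips in the tool frame, in m); z points along the fingers, x is the direction in which the jaws open and shut, and the axes are right-handed (so a half turn about z gives the same grasp; the last joint's range is limited). The gripper opens to 85 mm and grips with 20 to 120 N. Pads are 22 mm wide; open, the fingers measure 114 mm over their backs; the gripper's body (76 mm by 85 mm) begins 54 mm behind the grasp point. The pads swing forward as they close: fully open they stand 13 mm farther back than shut.
Start: joints at [-80.976, 21.807, 74.336, -0, 83.858, -12.336], TCP at [0.2, -0.512, 0.242] pointing down, gripper open.
Joint ranges: [-178.18, 178.18], [-50.72, 133.34], [12.68, 142.11], [-81.47, 261.47], [9.98, 163.14], [-165.26, 165.26]. Speed limits (degrees/s): [136.94, 136.94, 180, 180, 180, 180].

## Interface

Orientations are given as a 3x3 rotation matrix whose columns are the frame's x, y, z axes.
In Python, from rig import observe, viewer, env gives the robot as it stands.
- The arm moves only by the tool jog_arm, never from a script. Its arguments are lists of equal length, an entry for each row: "dr": the turn, a rotation vector about the tool's x, y, z in rad, a list of three; "slide": the shift along the tool's x, y, z in m, a list of three; "gripper": the opening, from -1 (shut) to 1 (fully open), so that 0 is half open. In form: {"dr": [[rx, ry, rz], ...], "slide": [[dx, dy, dz], ...], "gripper": [gripper, ...]}. A call has exactly 10 rows; each row shifts and turns the commanded pose from where the row before left it, along the tool's axes as they then stand; what a row does not reach is not made up. A row lasts 1/10 s, in which the tool goes at most 50 mm and 8.59 degrees, less where a joint would pass 70% of its speed; a pose out of reach is approached as far as the arm can. A call is refused whole if a number of a shift passes 0.05 or a number of a turn 0.15, either way. A call with a gripper value outside its range is refused whole. The fingers move at their own pace and stop on an object; "force" is the grip in N (left out, the last holds). Time passes only in rows, so rows that do not move let the fingers close, or fill a call up. It gives the time, the measured TCP pose, the force and the opening at its end, in the units of the state.
- observe(): the state, without advancing time (a new reading comes with each control period).
- viewer.get_image(name): name is "scene" or "top" or "wrist"; returns a dict with "pixels" (384x512x3 uint8, blue, green, red), "camera_matrix" (3x3 intrinsics, pixels), "R" (3x3) and "t" (3): a world point X has camera coordinates R X + t. Camera axes: x right, y down, z forward; pixel columns grow to the right and rows downward; lengths in m; the calibration is good to about 2 mm. A picture is of the moment at which its call begins. There is no depth.
- env.close_job(): hands the job in, once; it reports no verdict.
The state is a dict: "time_s": time; "q": joint angles; "qvel": joint speeds; "joint_efforts": joint torques, N m; "position": TCP position; "tool_rot": TCP orientation; "ft_force": force on the tool from outside, world axes, zero at the start; "wrist_torque": the same for the moment, N m; "grip_width": finger opening in m.
Only numpy, scipy, OpenCV 4.12 (cv2) and the standard library are available. Lean on these libraries where they do the work, as an engineer would, in place of code of your own. Each camera call takes 0.05 s, during which the arm holds its last target.

## Working session

There is one attempt and no reset: what is moved stays moved. The work goes in short steps, Python scripts to look and compute and a tool call to move; the robot and the scene stay as the last step left them, time stands still between calls to the robot, and variables do not carry over. Pictures are saved under pics/ and viewed, and the job is handed in when it is done.

Besides the shell and the picture viewer there is one more tool, called after "Request:" as a command line: name --argument value ..., lists and objects as JSON in quotes. jog_arm: Moves the arm, as the interface text tells. Its arguments: {"type":"object","properties":{"dr":{"type":"array","items":{"type":"array","items":{"type":"number"}}},"slide":{"type":"array","items":{"type":"array","items":{"type":"number"}}},"gripper":{"type":"array","items":{"type":"number"}},"force":{"type":"number"}},"required":["dr","slide","gripper"]}

```bash
ls; mkdir -p pics; python3 - <<'E'
from rig import observe, viewer, env
import cv2,pickle
o=observe();print(o); print(env.tcp_to_tips)
for n in ["scene","top","wrist"]:
    d=viewer.get_image(n); cv2.imwrite(f"pics/{n}0.png",d["pixels"]); pickle.dump(d,open(f"{n}0.pkl","wb")); print(n,d["camera_matrix"].tolist(),d["R"].tolist(),d["t"].tolist())
E
```

```text
pics
{'time_s': 0.0, 'q': array([-8.09756870e+01,  2.18410250e+01,  7.43852526e+01, -8.08116022e-04,
        8.38585804e+01, -1.23355792e+01]), 'qvel': array([ 0.05714682,  0.06468912,  0.01488471, -0.03890066, -0.04334087,
       -0.07384477]), 'joint_efforts': array([ 3.22642591e-04, -4.48453510e+01, -2.31278855e+01, -1.62438405e-04,
        4.86030025e-03,  5.97516618e-06]), 'position': array([ 0.20027463, -0.51193648,  0.24170851]), 'tool_rot': array([[ 3.64226181e-01, -9.31310490e-01, -2.46157945e-04],
       [-9.31309394e-01, -3.64226138e-01,  1.46051909e-03],
       [-1.44985391e-03, -3.02710083e-04, -9.99998903e-01]]), 'ft_force': array([-0.09535151, -0.84920436, -0.51340805]), 'wrist_torque': array([ 0.00743931, -0.01449773,  0.02998593]), 'grip_width': 0.08550443962965955}
0.011
scene [[492.6000076252214, 0.0, 255.92048393661312], [0.0, 492.6000076252214, 182.87197996035957], [0.0, 0.0, 1.0]] [[-0.8883669384136643, 0.45913358804176646, -0.0007287423597247957], [0.2645604686438797, 0.5105934069478395, -0.8181088749135587], [-0.3752491721036357, -0.7269736729162147, -0.5750628989269301]] [0.4834175999974518, 0.007910515009181007, 1.9924902594297802]
top [[394.3095976295327, 0.0, 248.4012939122646], [0.0, 394.3095976295327, 193.77669292350436], [0.0, 0.0, 1.0]] [[0.010785234333767562, -0.999884383025369, 0.01071910921408127], [-0.9913499009701837, -0.012094188020378469, -0.13068704779944723], [0.1308015770806033, -0.009216897422962727, -0.9913657227457091]] [-0.007987471515309165, 0.5446271744550474, 1.2754573846173827]
wrist [[278.5504710373238, 0.0, 254.6816191285173], [0.0, 278.5504710373238, 191.7727805684282], [0.0, 0.0, 1.0]] [[0.36318945422839793, -0.931714302723602, -0.0013705610354611292], [-0.8893341773235964, -0.3471072133860618, 0.2976597108436517], [-0.2778095415593962, -0.10688798115614492, -0.9546710523017462]] [-0.5495210970628441, -0.03851851818029816, 0.380497714790575]
```

View pics/scene0.png

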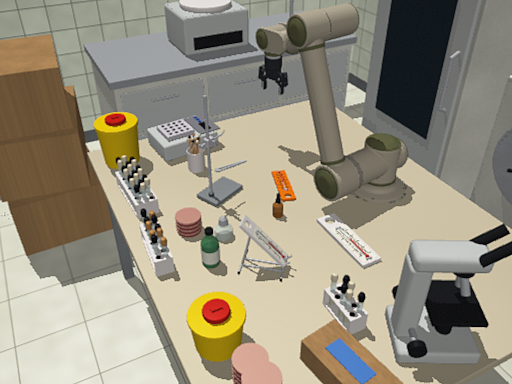

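View pics/top0.png

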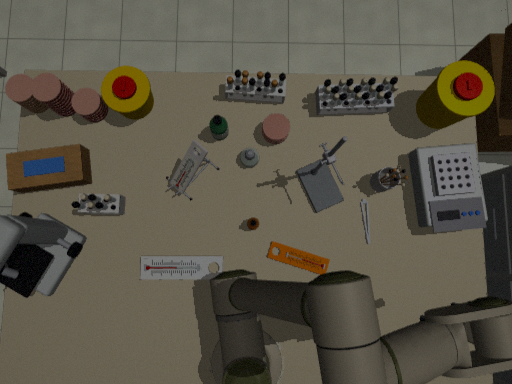

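View pics/wrist0.png

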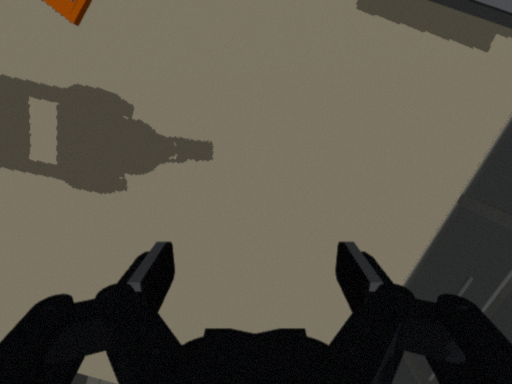

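Candidates: the white plate on the easel (top ~186,168; scene ~265,240), the large white one flat on the bench (top 181,268), and the orange one (top 298,258). The one on the easel fits: it is white, the smaller of the two whites, and lies on the wire stand. I'll confirm that in a crop.

```bash
python3 - <<'E'
import cv2,numpy as np
a=cv2.imread("pics/top0.png");b=cv2.imread("pics/scene0.png")
A=cv2.resize(a[130:210,150:230],(400,400),interpolation=cv2.INTER_CUBIC)
B=cv2.resize(b[205:285,225:305],(400,400),interpolation=cv2.INTER_CUBIC)
cv2.imwrite("pics/cropA.png",np.hstack([A,B]))
A=cv2.resize(a[125:215,270:360],(400,400),interpolation=cv2.INTER_CUBIC)
B=cv2.resize(b[75:215,160:300],(400,400),interpolation=cv2.INTER_CUBIC)
cv2.imwrite("pics/cropB.png",np.hstack([A,B]))
E
```

```text
(no output)
```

View pics/cropA.png

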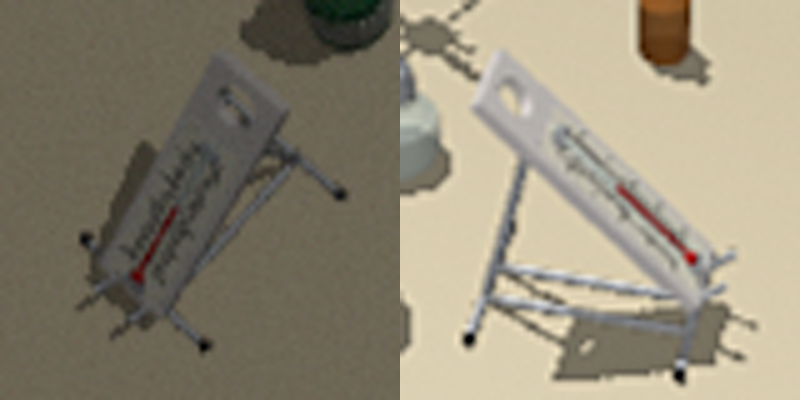

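View pics/cropB.png

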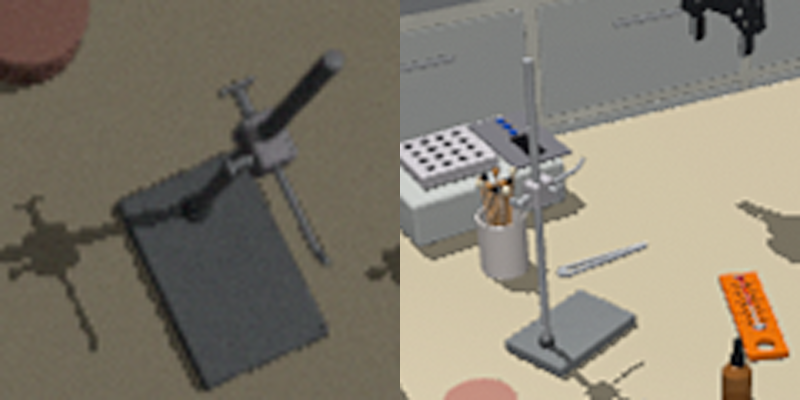

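The crop shows the easel plate: scale up, hole at top px (197,151) and scene px (248,224). The hook's tip is at top ~(342.7,184) and its boss at ~(330,158). Now I'll measure both.

```bash
cat > h.py <<'E'
import numpy as np,cv2,pickle
def load(n): return pickle.load(open(n+".pkl","rb"))
def ray(d,uv):
    K,R,t=map(np.array,(d["camera_matrix"],d["R"],d["t"]))
    v=R.T@np.linalg.inv(K)@np.array([uv[0],uv[1],1.]); return -R.T@t, v/np.linalg.norm(v)
def plane(d,uv,z):
    c,v=ray(d,uv); return c+v*(z-c[2])/v[2]
def tri(prs):
    A=np.zeros((3,3));b=np.zeros(3);L=[]
    for d,uv in prs:
        c,v=ray(d,uv);P=np.eye(3)-np.outer(v,v);A+=P;b+=P@c;L.append((c,P))
    X=np.linalg.solve(A,b);return X,[float(np.linalg.norm(P@(X-c))) for c,P in L]
def proj(d,X):
    p=d["camera_matrix"]@(d["R"]@X+d["t"]);return p[:2]/p[2]
E
python3 - <<'E'
from h import *
T,S=load("top0"),load("scene0"); np.set_printoptions(precision=4,suppress=True)
print("hole tri",tri([(T,(197.4,151.4)),(S,(248,224))]), plane(T,(197.4,151.4),.164),plane(S,(248,224),.164))
print("bulb", plane(T,(150+138/5,130+275/5),.06),plane(S,(225+291/5,205+257/5),.06),tri([(T,(177.6,185)),(S,(283.2,256.4))]))
f=.225
print("rod top",plane(T,(270+335*f,125+60*f),.437), plane(S,(160+128*.35,75+60*.35),.437))
print("rod base",plane(T,(270+195*f,125+207*f),.02), plane(S,(160+147*.35,75+343*.35),.02))
print("boss",tri([(T,(270+268*f,125+145*f)),(S,(160+140*.35,75+188*.35))]))
print("tip",plane(T,(270+324*f,125+262*f),.266),plane(S,(160+183*.35,75+160*.35),.266),tri([(T,(270+324*f,125+262*f)),(S,(160+183*.35,75+160*.35))]))
b=[plane(T,(270+x*f,125+y*f),.018) for x,y in((118,203),(230,152),(327,333),(210,388))]
print(np.array(b),[np.linalg.norm(b[i]-b[i-1]) for i in range(4)])
for n,u in dict(dish=(276,128),burner=(249,157),dropper=(253,224),reag=(219,126),swab=(386,180),rack=(255,88)).items(): print(n,plane(T,u,.08))
E
```

```text
hole tri (array([0.6547, 0.1567, 0.1624]), [0.001585878510061809, 0.0015858785100616888]) [0.6556 0.1557 0.164 ] [0.6543 0.1595 0.164 ]
bulb [0.5676 0.2301 0.06  ] [0.5718 0.2425 0.06  ] (array([0.5677, 0.2327, 0.0501]), [0.0016725109893717983, 0.0016725109893717565])
rod top [ 0.6255 -0.2243  0.437 ] [ 0.6272 -0.2142  0.437 ]
rod base [ 0.6255 -0.2235  0.02  ] [ 0.626  -0.2157  0.02  ]
boss (array([ 0.6193, -0.2273,  0.2544]), [0.0019061772126560891, 0.0019061772126561759])
tip [ 0.5448 -0.2594  0.266 ] [ 0.5482 -0.2474  0.266 ] (array([ 0.5444, -0.2602,  0.2592]), [0.0016489487042732356, 0.0016489487042731126])
[[ 0.6283 -0.1648  0.018 ]
 [ 0.6693 -0.2513  0.018 ]
 [ 0.53   -0.3231  0.018 ]
 [ 0.4871 -0.2337  0.018 ]] [np.float64(0.15703490349749175), np.float64(0.09565531048531366), np.float64(0.15667969128014958), np.float64(0.0992093392677807)]
dish [ 0.758  -0.0897  0.08  ]
burner [ 0.6595 -0.002   0.08  ]
dropper [ 0.4421 -0.017   0.08  ]
reag [0.7622 0.0977 0.08  ]
swab [ 0.5893 -0.4466  0.08  ]
rack [ 0.8945 -0.0195  0.08  ]
```

```bash
cat > model.py <<'E'
import numpy as np
def plate(eye,az):
    e=np.array([np.cos(az),np.sin(az),0]);k=np.array([0,0,1.])
    L=(e+k)/2**.5;n=(-e+k)/2**.5;w=np.cross(k,e)
    return e,L,n,w
E
python3 - <<'E'
from h import *; from model import *
T,S=load("top0"),load("scene0"); np.set_printoptions(precision=4,suppress=True)
# mask of plate in top
a=T["pixels"][125:215,150:240].astype(int)
m=((a.min(2)>85)).astype(np.uint8)
print(a[40,30:60].tolist()[:8])
n,l,st,c=cv2.connectedComponentsWithStats(m,connectivity=4); i=1+st[1:,4].argmax(); print(st[i])
cn,_=cv2.findContours((l==i).astype(np.uint8),cv2.RETR_EXTERNAL,cv2.CHAIN_APPROX_NONE)
bx=cv2.boxPoints(cv2.minAreaRect(cn[0]))+[150,125];print(bx)
eye=np.array([.6577,.1552,.1619]);az=np.radians(-40.8)
e,L,nn,w=plate(eye,az)
o=np.array([-.893,-.449,0]);rod=np.array([.6255,-.221,0]);H=rod+.048*o+[0,0,.255]
def ov(d,x0,y0,sz,pts,s=6):
    im=cv2.resize(d["pixels"][y0:y0+sz,x0:x0+sz],None,fx=s,fy=s,interpolation=cv2.INTER_CUBIC)
    im=cv2.convertScaleAbs(im,alpha=1.6)
    for P in pts:
        u=(proj(d,P)+.5-[x0,y0])*s
        cv2.circle(im,tuple(int(v) for v in u),3,(0,255,0),-1)
    return im
c=eye-.078*L
P=[c+.1*s*L+.028*t*w+.005*nn for s in(-1,1) for t in (-1,1)]+[eye+.005*nn]
Q=[H+o*x+[0,0,z] for x,z in((-.03,0),(0,0),(.028,0),(.039,.011))]+[rod+[0,0,.437],rod+[0,0,.018]]
B=[rod+o*x+np.array([o[1],-o[0],0])*y+[0,0,.018] for x in(-.03,.13) for y in(-.0525,.0525)]
cv2.imwrite("pics/ov1.png",np.hstack([ov(T,150,130,65,P),ov(S,230,205,65,P)]))
cv2.imwrite("pics/ov2.png",np.hstack([ov(T,280,130,65,Q+B),ov(S,185,85,65,Q+B)]))
print(Q)
E
```

```text
[[85, 88, 91], [81, 88, 90], [73, 81, 83], [52, 58, 58], [67, 76, 75], [45, 50, 52], [61, 66, 65], [78, 83, 85]]
[42 11 18 17 67]
[[191.736  139.6954]
 [196.     136.    ]
 [209.     151.    ]
 [204.736  154.6954]]
[array([ 0.6094, -0.2291,  0.255 ]), array([ 0.5826, -0.2426,  0.255 ]), array([ 0.5576, -0.2551,  0.255 ]), array([ 0.5478, -0.2601,  0.266 ]), array([ 0.6255, -0.221 ,  0.437 ]), array([ 0.6255, -0.221 ,  0.018 ])]
```

View pics/ov1.png

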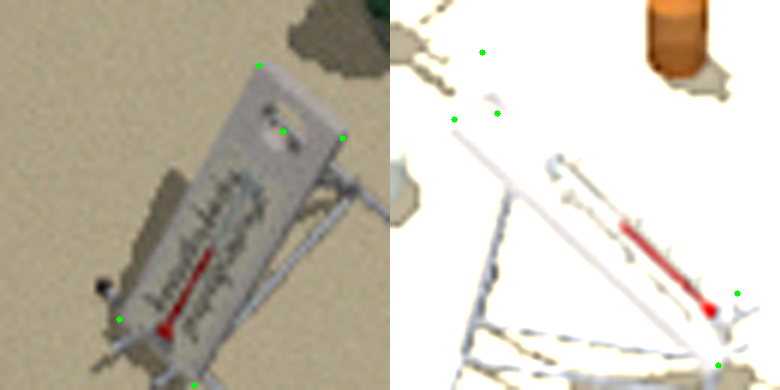

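View pics/ov2.png

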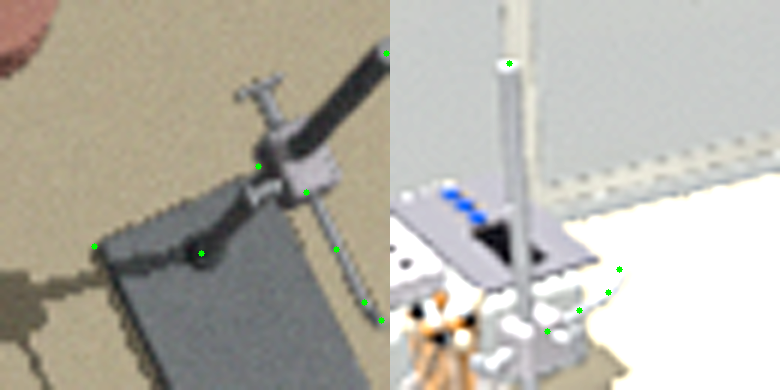

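Both overlays agree with the images: plate corners, hook and rod land within about 1 px. Next is a move planner plus an orientation check of the joint model.

```bash
cat > plan.py <<'E'
import numpy as np
from scipy.spatial.transform import Rotation as Ro, Slerp
np.set_printoptions(precision=4,suppress=True)
def rz(a): return Ro.from_euler('z',a,degrees=True)
def ry(a): return Ro.from_euler('y',a,degrees=True)
def fkR(q): return (rz(q[0])*ry(q[1]+q[2])*rz(q[3])*ry(q[4])*rz(q[5]+180)).as_matrix()
def seg(p,R,p1,R1,n,dp=3,dr=2):
    """n equal rows from (p,R) to (p1,R1); returns rows and reached pose"""
    rv=Ro.from_matrix(R.T@R1).as_rotvec(); S=[];D=[]
    cp,cR=np.array(p,float),np.array(R,float)
    for i in range(1,n+1):
        tp=p+(p1-p)*i/n; tR=R@Ro.from_rotvec(rv*i/n).as_matrix()
        d=np.round(cR.T@(tp-cp),dp); r=np.round(Ro.from_matrix(cR.T@tR).as_rotvec(),dr+1)
        S.append(d.tolist());D.append(r.tolist())
        cp=cp+cR@d; cR=cR@Ro.from_rotvec(r).as_matrix()
    return D,S,cp,cR
E
cat > target.py <<'E'
import numpy as np
from model import plate
eye=np.array([.6577,.1552,.1619]);az=np.radians(-40.8)
e,L,n,w=plate(eye,az)
a=np.radians(15); gz=-np.cos(a)*n-np.sin(a)*L
G=eye-.088*L
gx=-w
Rg=np.column_stack([gx,np.cross(gz,gx),gz])
E
python3 - <<'E'
from plan import *; from target import *; from rig import observe
o=observe(); print(o["time_s"],fkR(o["q"])-o["tool_rot"])
print("tcp grasp",G+.008*gz,Rg)
p,R=o["position"],o["tool_rot"]
for s in(1,-1):
    R1=Rg*np.array([s,s,1]); print(s,np.degrees(Ro.from_matrix(R.T@R1).magnitude()))
s=1 if np.trace(R.T@Rg)>np.trace(R.T@(Rg*[-1,-1,1])) else -1
R1=Rg*np.array([s,s,1])
p1=np.array([.40,-.12,.30]);p2=G+.008*gz-.12*gz
rv=Ro.from_matrix(R.T@R1).as_rotvec();Rm=R@Ro.from_rotvec(rv*.5).as_matrix()
D,S,cp,cR=seg(p,R,p1,Rm,12);print(D,S)
D,S,cp,cR=seg(cp,cR,p2,R1,10);print(D,S);print(cp,p2)
E
```

```text
0.15 [[ 0. -0. -0.]
 [-0. -0. -0.]
 [ 0.  0. -0.]]
tcp grasp [0.6136 0.1932 0.0927] [[-0.6534 -0.6556  0.3785]
 [-0.757   0.5659 -0.3267]
 [ 0.     -0.5    -0.866 ]]
1 68.3716912244035
-1 120.1986318218115
[[0.02, 0.012, 0.044], [0.019, 0.012, 0.044], [0.02, 0.012, 0.044], [0.019, 0.011, 0.044], [0.02, 0.012, 0.045], [0.02, 0.012, 0.044], [0.019, 0.012, 0.044], [0.02, 0.012, 0.044], [0.02, 0.012, 0.044], [0.019, 0.012, 0.044], [0.02, 0.012, 0.044], [0.02, 0.011, 0.044]] [[-0.024, -0.027, -0.005], [-0.026, -0.027, -0.004], [-0.026, -0.025, -0.005], [-0.028, -0.024, -0.004], [-0.029, -0.023, -0.004], [-0.029, -0.022, -0.004], [-0.031, -0.021, -0.004], [-0.031, -0.019, -0.004], [-0.032, -0.018, -0.004], [-0.033, -0.017, -0.004], [-0.033, -0.015, -0.004], [-0.034, -0.014, -0.004]]
[[0.024, 0.014, 0.053], [0.023, 0.015, 0.053], [0.024, 0.014, 0.053], [0.023, 0.014, 0.053], [0.024, 0.015, 0.053], [0.023, 0.014, 0.053], [0.024, 0.014, 0.053], [0.023, 0.014, 0.053], [0.024, 0.015, 0.053], [0.023, 0.014, 0.053]] [[-0.038, -0.008, 0.01], [-0.039, -0.006, 0.01], [-0.039, -0.004, 0.009], [-0.04, -0.001, 0.009], [-0.039, 0.0, 0.008], [-0.04, 0.003, 0.008], [-0.039, 0.006, 0.007], [-0.04, 0.008, 0.006], [-0.038, 0.009, 0.005], [-0.039, 0.012, 0.005]]
[0.5687 0.2325 0.1967] [0.5682 0.2325 0.1967]
```

```bash
cat >> target.py <<'E'
o_=np.array([-.893,-.449,0]); o_/=np.linalg.norm(o_)
# plate hung frame: columns L->up, n->o, w->up x (-o)
def hung(Rt,tilt=0.0):
    k=np.array([0,0,1.]);A=np.column_stack([L,n,w]);B=np.column_stack([k,o_,np.cross(k,-o_)])
    return B@A.T@Rt
E
python3 - <<'E'
from plan import *; from target import *
Rf=hung(Rg);print(Rf)
for q1,q23 in((-60,110),(-60,140),(-45,110),(-45,140)):
    for s in(1,-1):
        M=(rz(q1)*ry(q23)).as_matrix().T@(Rf*[s,s,1]); q=Ro.from_matrix(M).as_euler('ZYZ',degrees=True); print(q1,q23,s,q[:2],(q[2]-180+180)%360-180)
for q1,q23 in((5,100),(5,120)):
        M=(rz(q1)*ry(q23)).as_matrix().T@Rg; q=Ro.from_matrix(M).as_euler('ZYZ',degrees=True); print(q1,q23,q[:2],(q[2]-180+180)%360-180)
E
```

```text
[[ 0.4492 -0.2312  0.863 ]
 [-0.8934 -0.1163  0.4339]
 [ 0.     -0.9659 -0.2588]]
-60 110 1 [76.9141 81.9014] -18.63413129493449
-60 110 -1 [76.9141 81.9014] 161.36586870506545
-60 140 1 [82.6911 76.4626] -48.69588673681619
-60 140 -1 [82.6911 76.4626] 131.3041132631838
-45 110 1 [81.3541 68.0606] -15.890599036888602
-45 110 -1 [81.3541 68.0606] 164.1094009631114
-45 140 1 [94.1199 66.8406] -48.414027649487025
-45 140 -1 [94.1199 66.8406] 131.58597235051298
5 100 [-24.3421  60.4179] 144.27646491430448
5 120 [-31.9078  42.7017] 156.27415329089717
```

Request:
jog_arm --dr '[[0.02,0.012,0.044],[0.02,0.012,0.044],[0.02,0.012,0.044],[0.02,0.012,0.044],[0.02,0.012,0.044],[0.02,0.012,0.044],[0.02,0.012,0.044],[0.02,0.012,0.044],[0.02,0.012,0.044],[0.02,0.012,0.044]]' --slide '[[-0.024,-0.027,-0.005],[-0.026,-0.027,-0.005],[-0.026,-0.025,-0.005],[-0.028,-0.024,-0.005],[-0.029,-0.023,-0.005],[-0.029,-0.022,-0.005],[-0.031,-0.021,-0.005],[-0.031,-0.019,-0.005],[-0.032,-0.018,-0.005],[-0.033,-0.017,-0.005]]' --gripper '[1,1,1,1,1,1,1,1,1,1]'

```text
time_s: 1.15
position: [0.3659, -0.1836, 0.2991]
tool_rot: [[-0.079, -0.974, 0.213], [-0.994, 0.062, -0.087], [0.072, -0.219, -0.973]]
ft_force: [1.6, -0.5, -0.4]
grip_width: 0.0852
```

```bash
cat > log.py <<'E'
import pickle,os,numpy as np
from rig import observe
def log():
    o=observe(); L=pickle.load(open("log.pkl","rb")) if os.path.exists("log.pkl") else []
    L.append((o["q"],o["position"])); pickle.dump(L,open("log.pkl","wb")); return o
E
python3 - <<'E'
from log import *; from plan import *; from target import *
pickle.dump([(np.array([-80.976,21.841,74.385,0,83.8586,-12.336]),np.array([.20027,-.51194,.24171]))],open("log.pkl","wb"))
o=log();print(o["q"])
p,R=o["position"],o["tool_rot"]
D,S,cp,cR=seg(p,R,np.array([.48,.08,.29]),R@Ro.from_rotvec(Ro.from_matrix(R.T@Rg).as_rotvec()*.6).as_matrix(),10);print(D,S)
E
```

```text
[-46.7969  -1.0377  95.1969   5.7152  73.7671  46.2869]
[[0.016, 0.01, 0.037], [0.016, 0.01, 0.037], [0.016, 0.01, 0.037], [0.017, 0.01, 0.037], [0.016, 0.01, 0.037], [0.016, 0.01, 0.037], [0.016, 0.01, 0.037], [0.016, 0.01, 0.037], [0.016, 0.01, 0.037], [0.017, 0.009, 0.037]] [[-0.027, -0.009, 0.001], [-0.028, -0.009, 0.001], [-0.027, -0.007, 0.001], [-0.029, -0.006, 0.0], [-0.028, -0.005, 0.001], [-0.028, -0.004, -0.0], [-0.029, -0.003, -0.0], [-0.028, -0.002, -0.001], [-0.029, -0.001, -0.0], [-0.029, 0.0, -0.001]]
```

Request:
jog_arm --dr '[[0.016,0.01,0.037],[0.016,0.01,0.037],[0.016,0.01,0.037],[0.016,0.01,0.037],[0.016,0.01,0.037],[0.016,0.01,0.037],[0.016,0.01,0.037],[0.016,0.01,0.037],[0.016,0.01,0.037],[0.016,0.01,0.037]]' --slide '[[-0.027,-0.009,0.001],[-0.028,-0.009,0.001],[-0.028,-0.007,0.001],[-0.029,-0.006,0.0],[-0.028,-0.005,0.001],[-0.028,-0.004,0.0],[-0.029,-0.003,0.0],[-0.029,-0.002,-0.001],[-0.029,-0.001,0.0],[-0.029,0.0,-0.001]]' --gripper '[1,1,1,1,1,1,1,1,1,1]'

```text
time_s: 2.15
position: [0.48, 0.0821, 0.2892]
tool_rot: [[-0.445, -0.832, 0.333], [-0.894, 0.39, -0.22], [0.053, -0.395, -0.917]]
ft_force: [0.4, -0.4, 0.4]
grip_width: 0.0856
```

```bash
cat > kin.py <<'E'
from plan import *
from scipy.optimize import least_squares
import pickle
def fk(q,P):
    a,d,h,L2,L3,b,Lt=P
    A=rz(q[0])
    p=A.apply([a,d,h])+(A*ry(q[1])).apply([0,0,L2])+(A*ry(q[1]+q[2])).apply([b,0,L3])
    R=fkR(q); return p+R[:,2]*Lt,R
def fit():
    Lg=pickle.load(open("log.pkl","rb"))
    r=least_squares(lambda P:np.concatenate([fk(q,P)[0]-p for q,p in Lg]+[1e-4*(P-P0)]),P0)
    return r.x,max(np.linalg.norm(fk(q,r.x)[0]-p) for q,p in Lg)
P0=np.array([0,.118,.3,.4,.35,0,.25])
def ik(p,R,P,q0):
    lo=np.array([-178.18,-50.72,12.68,-81.47,9.98,-165.26]);hi=np.array([178.18,133.34,142.11,261.47,163.14,165.26])
    f=lambda q:np.concatenate([(fk(q,P)[0]-p)*20,(fkR(q)-R).ravel()])
    r=least_squares(f,np.clip(q0,lo+.1,hi-.1),bounds=(lo,hi),x_scale=50.)
    return r.x,np.linalg.norm(r.fun)
E
python3 - <<'E'
from log import *; from plan import *; from target import *; from kin import *
o=log();print(o["time_s"],o["q"],o["position"])
P,e_=fit();print(P,e_)
q,r=ik(G+.008*gz,Rg,P,o["q"]);print("grasp",q,r)
p2=G+.008*gz-.11*gz
q,r=ik(p2,Rg,P,o["q"]);print("stand",q,r)
p,R=o["position"],o["tool_rot"]
D,S,cp,cR=seg(p,R,p2,Rg,10);print(D,S,cp,p2)
E
```

```text
2.15 [  2.6723   7.4204  90.0046 -15.1478  64.0292 122.9311] [0.48   0.0821 0.2892]
[0.     0.1175 0.1301 0.5371 0.3508 0.103  0.2465] 3.6130768480901396e-06
grasp [ 16.0155  36.0759  82.1468 -32.6529  49.4812 165.26  ] 0.01825520597754215
stand [ 21.0103  28.1409  79.0774 -30.1964  61.1862 163.9148] 1.0217156665021706e-10
[[0.011, 0.007, 0.025], [0.011, 0.006, 0.025], [0.011, 0.007, 0.024], [0.011, 0.006, 0.025], [0.011, 0.007, 0.025], [0.011, 0.006, 0.024], [0.011, 0.007, 0.025], [0.011, 0.006, 0.025], [0.011, 0.007, 0.025], [0.01, 0.006, 0.024]] [[-0.018, 0.002, 0.009], [-0.018, 0.003, 0.009], [-0.017, 0.003, 0.009], [-0.018, 0.004, 0.009], [-0.018, 0.004, 0.008], [-0.017, 0.005, 0.008], [-0.018, 0.005, 0.009], [-0.017, 0.006, 0.008], [-0.018, 0.006, 0.007], [-0.017, 0.007, 0.008]] [0.5718 0.2291 0.1879] [0.572  0.2292 0.188 ]
```

```bash
python3 - <<'E'
from kin import *; import target as t; from log import *
P,_=fit()
H=np.array([.5826,-.2426,.255])
for ad in (0,10,15,20,25,30,35,40,45):
  for s in(1,-1):
    a=np.radians(ad);gz=-np.cos(a)*t.n-np.sin(a)*t.L;gx=-t.w*s
    R=np.column_stack([gx,np.cross(gz,gx),gz])
    q,r=ik(t.G+.008*gz,R,P,[16,36,82,-30,50,150*s if s>0 else -15])
    Rf=t.hung(R); 
    for back in (-.005,.08):
      pf=H+t.o_*back+np.array([0,0,-.011-.088])+Rf[:,2]*.008
      qf,rf=ik(pf,Rf,P,[-50,20,90,85,70,-20 if s>0 else 150])
      print(ad,s,q.round(),round(r,3),qf.round(),round(rf,3))
E
```

```text
0 1 [ 17.  36.  84. -40.  47. 165.] 0.318 [-56.  46. 100.  96.  86. -56.] 0.0
0 1 [ 17.  36.  84. -40.  47. 165.] 0.318 [-66.  45. 104.  87.  92. -59.] 0.0
0 -1 [ 21.  38.  87. -58.  47.  10.] 0.0 [-56.  46. 100.  96.  86. 124.] 0.0
0 -1 [ 21.  38.  87. -58.  47.  10.] 0.0 [-66.  45. 104.  87.  92. 121.] 0.0
10 1 [ 16.  36.  83. -35.  48. 165.] 0.117 [-56.  41.  99.  89.  78. -50.] 0.0
10 1 [ 16.  36.  83. -35.  48. 165.] 0.117 [-66.  40. 103.  82.  83. -53.] 0.0
10 -1 [ 18.  37.  84. -41.  48.  -6.] 0.0 [-56.  41.  99.  89.  78. 130.] 0.0
10 -1 [ 18.  37.  84. -41.  48.  -6.] 0.0 [-66.  40. 103.  82.  83. 127.] 0.0
15 1 [ 16.  36.  82. -33.  49. 165.] 0.018 [-55.  39.  98.  86.  74. -46.] 0.0
15 1 [ 16.  36.  82. -33.  49. 165.] 0.018 [-65.  38. 102.  79.  80. -50.] 0.0
15 -1 [ 16.  36.  82. -34.  49. -13.] 0.0 [-55.  39.  98.  86.  74. 134.] 0.0
15 -1 [ 16.  36.  82. -34.  49. -13.] 0.0 [-65.  38. 102.  79.  80. 130.] 0.0
20 1 [ 15.  36.  81. -26.  52. 160.] 0.0 [-55.  37.  97.  81.  70. -42.] 0.0
20 1 [ 15.  36.  81. -26.  52. 160.] 0.0 [-65.  36. 102.  75.  76. -46.] 0.0
20 -1 [ 
[... 999 characters left out ...]

35 -1 [ 10.  37.  75.  -9.  62. -35.] 0.0 [-61.  31.  98.  62.  67. 148.] 0.0
40 1 [  9.  37.  73.  -4.  66. 141.] 0.0 [-50.  32.  91.  59.  60. -20.] 0.0
40 1 [  9.  37.  73.  -4.  66. 141.] 0.0 [-60.  29.  97.  57.  65. -27.] 0.0
40 -1 [  9.  37.  73.  -4.  66. -39.] 0.0 [-50.  32.  91.  59.  60. 160.] 0.0
40 -1 [  9.  37.  73.  -4.  66. -39.] 0.0 [-60.  29.  97.  57.  65. 153.] 0.0
45 1 [  7.  38.  71.   0.  71. 138.] 0.0 [-49.  31.  90.  53.  59. -14.] 0.0
45 1 [  7.  38.  71.   0.  71. 138.] 0.0 [-58.  28.  95.  52.  64. -22.] 0.0
45 -1 [  7.  38.  71.   0.  71. -42.] 0.0 [-49.  31.  90.  54.  59. 165.] 0.016
45 -1 [  7.  38.  71.   0.  71. -42.] 0.0 [-58.  28.  95.  52.  64. 158.] 0.0
```

```bash
sed -i 's/radians(15)/radians(25)/; s/eye-.088\*L/eye-.098*L/' target.py; python3 - <<'E'
from kin import *; from target import *; from log import *
P,_=fit();o=log()
p,R=o["position"],o["tool_rot"]
Tg=G+.008*gz; print(Tg,Rg)
p2=Tg-.09*gz
D,S,cp,cR=seg(p,R,p2,Rg,10);print(D,S,cp,p2)
q,r=ik(p2,Rg,P,o["q"]);print(q,r); q,r=ik(Tg,Rg,P,q);print(q,r)
E
```

```text
[0.6073 0.1987 0.0851] [[-0.6534 -0.7113  0.2589]
 [-0.757   0.614  -0.2235]
 [ 0.     -0.342  -0.9397]]
[[-0.006, 0.004, 0.025], [-0.007, 0.005, 0.025], [-0.006, 0.004, 0.026], [-0.007, 0.004, 0.025], [-0.006, 0.005, 0.025], [-0.006, 0.004, 0.025], [-0.007, 0.005, 0.026], [-0.006, 0.004, 0.025], [-0.007, 0.004, 0.025], [-0.006, 0.005, 0.025]] [[-0.017, 0.001, 0.011], [-0.018, 0.002, 0.012], [-0.017, 0.002, 0.011], [-0.018, 0.003, 0.011], [-0.017, 0.003, 0.011], [-0.018, 0.003, 0.012], [-0.017, 0.004, 0.011], [-0.018, 0.004, 0.011], [-0.017, 0.004, 0.011], [-0.017, 0.005, 0.01]] [0.5836 0.219  0.17  ] [0.584  0.2188 0.1697]
[ 16.2389  29.779   76.0874 -18.5937  64.1575 153.7346] 2.9948222333187896e-10
[ 13.7332  36.2987  79.679  -20.1823  53.8426 155.0692] 4.386558644415332e-14
```

Request:
jog_arm --dr '[[-0.006,0.004,0.025],[-0.007,0.005,0.025],[-0.006,0.004,0.026],[-0.007,0.004,0.025],[-0.006,0.005,0.025],[-0.006,0.004,0.025],[-0.007,0.005,0.026],[-0.006,0.004,0.025],[-0.007,0.004,0.025],[-0.006,0.005,0.025]]' --slide '[[-0.017,0.001,0.011],[-0.018,0.002,0.012],[-0.017,0.002,0.011],[-0.018,0.003,0.011],[-0.017,0.003,0.011],[-0.018,0.003,0.012],[-0.017,0.004,0.011],[-0.018,0.004,0.011],[-0.017,0.004,0.011],[-0.017,0.005,0.01]]' --gripper '[1,1,1,1,1,1,1,1,1,1]'

```text
time_s: 3.15
position: [0.5835, 0.2184, 0.1692]
tool_rot: [[-0.653, -0.712, 0.257], [-0.757, 0.614, -0.224], [0.001, -0.341, -0.94]]
ft_force: [0.8, -1.0, 0.7]
grip_width: 0.0856
```

```bash
python3 - <<'E'
from h import *; from log import *; from target import *
from rig import viewer
o=log();print(o["position"],o["q"])
d=viewer.get_image("wrist");pickle.dump(d,open("wrist1.pkl","wb"))
im=d["pixels"].copy()
c=eye-.078*L
for X in [c+.1*s*L+.028*t*w+.005*n for s in(-1,1) for t in (-1,1)]+[eye+.005*n,G+.005*n]:
    u=proj(d,X);cv2.circle(im,(int(u[0]),int(u[1])),3,(0,255,0),-1)
cv2.imwrite("pics/wrist1.png",im)
E
```

```text
[0.58347908 0.21835737 0.16924702] [ 16.20285857  29.76753498  76.16615957 -18.56187205  64.17160922
 153.67267243]
```

View pics/wrist1.png

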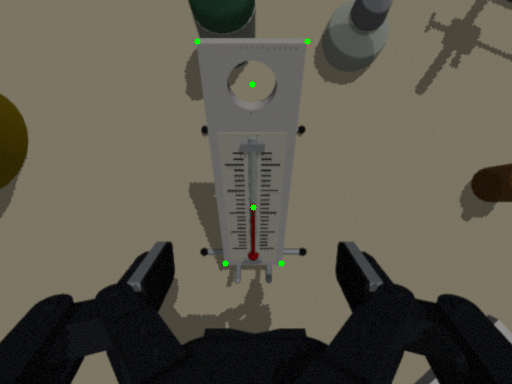

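The overlay fits the wrist view: hole at (252,84), plate edges on the marks, and the plate centred between the jaws. Advancing now.

Request:
jog_arm --dr '[[0,0,0],[0,0,0],[0,0,0],[0,0,0],[0,0,0],[0,0,0],[0,0,0],[0,0,0],[0,0,0],[0,0,0]]' --slide '[[0,0,0.012],[0,0,0.012],[0,0,0.012],[0,0,0.012],[0,0,0.011],[0,0,0.011],[0,0,0.01],[0,0,0.008],[0,0,0],[0,0,0]]' --gripper '[1,1,1,1,1,1,1,1,1,1]'

```text
time_s: 4.2
position: [0.6061, 0.1982, 0.0876]
tool_rot: [[-0.652, -0.712, 0.259], [-0.758, 0.613, -0.223], [0.001, -0.342, -0.94]]
ft_force: [-0.3, -1.0, -0.2]
grip_width: 0.0853
```

Request:
jog_arm --dr '[[0,0,0],[0,0,0],[0,0,0],[0,0,0],[0,0,0],[0,0,0],[0,0,0],[0,0,0],[0,0,0],[0,0,0]]' --slide '[[0,0,0],[0,0,0],[0,0,0],[0,0,0],[0,0,0],[0,0,0],[0,0,0],[0,0,0],[0,0,0],[0,0,0]]' --gripper '[0.6,0.4,0.2,0.1,0,-0.1,-0.2,-0.3,-0.3,-0.3]' --force 50

```text
time_s: 5.2
position: [0.6063, 0.1986, 0.0885]
tool_rot: [[-0.652, -0.712, 0.26], [-0.758, 0.613, -0.223], [-0.001, -0.343, -0.939]]
ft_force: [-2.3, 1.8, 5.6]
grip_width: 0.0549
```

```bash
python3 - <<'E'
from h import *; from log import *
from rig import viewer
o=log();print(o["time_s"],o["position"],o["grip_width"],o["ft_force"])
d=viewer.get_image("wrist");cv2.imwrite("pics/wrist2.png",d["pixels"])
E
```

```text
5.2 [0.60625914 0.19863206 0.08849123] 0.054876253388358456 [-2.32300528  1.75137605  5.60652656]
```

View pics/wrist2.png

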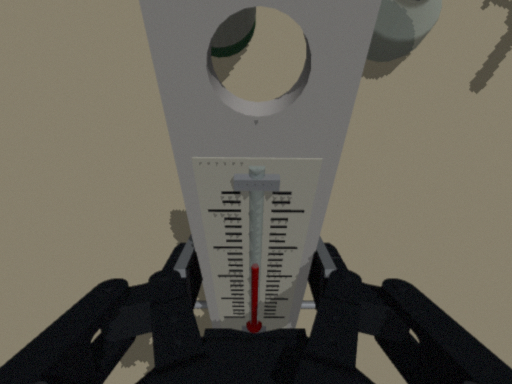

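```bash
cat > carry.py <<'E'
from kin import *; from target import *; from log import *
p0=np.array([.60626,.19863,.08849]);R0=np.array(pickle.load(open("grR.pkl","rb")))
eyeT=R0.T@(eye-p0)           # eye in tool frame
LT,nT,wT=R0.T@L,R0.T@n,R0.T@w
H=np.array([.5826,-.2426,.255])
def hungpose(x,z,y=0):       # eye at hook frame x (inward +), z
    Rf=hung(R0); k=np.array([0,0,1.])
    e_=H-o_*x+np.cross(k,-o_)*y+np.array([0,0,z])
    return e_-Rf@eyeT,Rf
E
python3 - <<'E'
import pickle
from rig import observe
pickle.dump(observe()["tool_rot"],open("grR.pkl","wb"))
from carry import *
P,_=fit();o=observe();q=o["q"];p,R=o["position"],o["tool_rot"]
pf,Rf=hungpose(-.085,.005);print(pf,Rf,eyeT)
rv=Ro.from_matrix(R.T@Rf).as_rotvec();print(np.degrees(rv))
fr=lambda f:R@Ro.from_rotvec(rv*f).as_matrix()
A=p+np.array([0,0,.13])
W=[(A,R,5),(np.array([.50,.02,.29]),fr(.35),9),(np.array([.45,-.17,.27]),fr(.75),8),(pf,Rf,8)]
cp,cR=p,R
for wp,wR,k in W:
    D,S,cp,cR=seg(cp,cR,wp,wR,k)
    print("D",D);print("S",S)
    qn,r=ik(wp,wR,P,q);print(qn.round(1),round(r,4),"per row",np.abs((qn-q)/k).max().round(1));q=qn
E
```

```text
[ 0.5108 -0.2795  0.1605] [[ 0.4509 -0.3765  0.8093]
 [-0.8926 -0.1907  0.4086]
 [ 0.0005 -0.9066 -0.4221]] [-0.0007 -0.0884 -0.0459]
[ 39.5515 -46.6527 -50.9658]
D [[0.0, 0.0, 0.0], [0.0, 0.0, 0.0], [0.0, 0.0, 0.0], [0.0, 0.0, 0.0], [0.0, 0.0, 0.0]]
S [[-0.0, -0.009, -0.024], [-0.0, -0.009, -0.025], [-0.0, -0.009, -0.024], [-0.0, -0.009, -0.025], [-0.0, -0.009, -0.024]]
[ 13.7  28.3  70.  -17.2  70.5 148.6] 0.0 per row 3.3
D [[0.027, -0.032, -0.035], [0.027, -0.031, -0.034], [0.027, -0.032, -0.035], [0.026, -0.032, -0.034], [0.027, -0.031, -0.035], [0.027, -0.032, -0.035], [0.027, -0.032, -0.034], [0.027, -0.031, -0.035], [0.027, -0.032, -0.034]]
S [[0.023, -0.006, -0.006], [0.022, -0.006, -0.007], [0.023, -0.005, -0.007], [0.023, -0.005, -0.008], [0.022, -0.004, -0.008], [0.023, -0.004, -0.009], [0.022, -0.003, -0.01], [0.022, -0.002, -0.01], [0.022, -0.002, -0.011]]
[-12.4   2.1 100.5   3.4  41.6  95.1] 0.0 per row 5.9
D [[0.034, -0.041, -0.045], [0.035, -0.04, -0.044], [0.034, -0.041, -0.045], [0.035, -0.041, -0.044], [0.034, -0.041, -0.045], [0.035, -0.04, -0.044], [0.034, -0.041, -0.045], [0.035, -0.041, -0.044]]
S [[0.025, -0.001, 0.0], [0.024, -0.0, -0.0], [0.025, 0.001, -0.002], [0.024, 0.002, -0.002], [0.024, 0.003, -0.004], [0.024, 0.004, -0.005], [0.024, 0.005, -0.006], [0.023, 0.006, -0.007]]
[-61.    5.3 111.9  61.9  63.1  -9.2] 0.0 per row 13.0
D [[0.022, -0.025, -0.028], [0.021, -0.026, -0.028], [0.022, -0.025, -0.027], [0.021, -0.026, -0.028], [0.022, -0.025, -0.028], [0.021, -0.026, -0.028], [0.022, -0.025, -0.028], [0.021, -0.025, -0.027]]
S [[0.016, 0.007, 0.011], [0.016, 0.008, 0.011], [0.016, 0.008, 0.01], [0.016, 0.009, 0.01], [0.016, 0.01, 0.009], [0.016, 0.01, 0.008], [0.016, 0.011, 0.008], [0.016, 0.012, 0.007]]
[-64.5  33.  100.3  70.5  74.  -40.9] 0.0 per row 4.0
```

Request:
jog_arm --dr '[[0,0,0],[0,0,0],[0,0,0],[0,0,0],[0,0,0],[0.027,-0.032,-0.035],[0.027,-0.032,-0.035],[0.027,-0.032,-0.035],[0.027,-0.032,-0.035],[0.027,-0.032,-0.035]]' --slide '[[0,-0.009,-0.024],[0,-0.009,-0.025],[0,-0.009,-0.024],[0,-0.009,-0.025],[0,-0.009,-0.024],[0.023,-0.006,-0.006],[0.022,-0.006,-0.007],[0.023,-0.005,-0.007],[0.023,-0.005,-0.008],[0.022,-0.004,-0.008]]' --gripper '[-0.3,-0.3,-0.3,-0.3,-0.3,-0.3,-0.3,-0.3,-0.3,-0.3]'

```text
time_s: 6.25
position: [0.5466, 0.0985, 0.2569]
tool_rot: [[-0.464, -0.764, 0.449], [-0.883, 0.441, -0.163], [-0.074, -0.472, -0.879]]
ft_force: [-0.4, -1.0, -2.2]
grip_width: 0.0548
```

```bash
python3 - <<'E'
from h import *; from carry import *
from rig import viewer
P,_=fit();o=log();q=o["q"];p,R=o["position"],o["tool_rot"];print(o["time_s"],o["grip_width"],p)
d=viewer.get_image("wrist");im=d["pixels"].copy()
for X in [eyeT+.005*nT]: 
    u=proj(d,p+R@X);print("hole pred",u);cv2.circle(im,(int(u[0]),int(u[1])),3,(0,255,0),-1)
cv2.imwrite("pics/wrist3.png",im)
pf,Rf=hungpose(-.085,.005)
rv=Ro.from_matrix(R.T@Rf).as_rotvec()
fr=lambda f:R@Ro.from_rotvec(rv*f).as_matrix()
W=[(np.array([.47,-.07,.29]),fr(.4),10),(np.array([.42,-.22,.26]),fr(.8),10),(pf,Rf,10)]
cp,cR=p,R
for wp,wR,k in W:
    D,S,cp,cR=seg(cp,cR,wp,wR,k)
    print("D",D);print("S",S)
    qn,r=ik(wp,wR,P,q);print(qn.round(1),round(r,4),"per row",np.abs((qn-q)/k).max().round(1));q=qn
E
```

```text
6.25 0.05477297121563587 [0.5466 0.0985 0.2569]
hole pred [250.9002  66.3558]
D [[0.022, -0.026, -0.029], [0.023, -0.026, -0.028], [0.022, -0.026, -0.029], [0.022, -0.027, -0.028], [0.022, -0.026, -0.029], [0.023, -0.026, -0.028], [0.022, -0.026, -0.029], [0.022, -0.026, -0.028], [0.023, -0.026, -0.029], [0.022, -0.026, -0.028]]
S [[0.018, -0.003, -0.004], [0.018, -0.003, -0.004], [0.018, -0.002, -0.004], [0.019, -0.002, -0.005], [0.018, -0.001, -0.005], [0.017, -0.001, -0.006], [0.018, -0.001, -0.006], [0.018, -0.001, -0.007], [0.017, 0.0, -0.007], [0.017, 0.001, -0.007]]
[-36.4  -2.3 108.9  38.4  43.2  40.6] 0.0 per row 8.7
D [[0.022, -0.026, -0.029], [0.023, -0.026, -0.028], [0.022, -0.027, -0.029], [0.022, -0.026, -0.028], [0.022, -0.026, -0.029], [0.023, -0.026, -0.028], [0.022, -0.026, -0.029], [0.022, -0.027, -0.028], [0.023, -0.026, -0.029], [0.022, -0.026, -0.028]]
S [[0.016, 0.003, -0.002], [0.015, 0.004, -0.002], [0.016, 0.004, -0.002], [0.015, 0.005, -0.003], [0.015, 0.004, -0.004], [0.015, 0.006, -0.004], [0.014, 0.005, -0.005], [0.014, 0.006, -0.005], [0.014, 0.006, -0.005], [0.014, 0.006, -0.006]]
[-71.3  10.2 110.9  62.2  74.2 -22.9] 0.0 per row 6.3
D [[0.011, -0.013, -0.014], [0.011, -0.013, -0.015], [0.011, -0.013, -0.014], [0.012, -0.013, -0.014], [0.011, -0.013, -0.014], [0.011, -0.014, -0.015], [0.011, -0.013, -0.014], [0.011, -0.013, -0.014], [0.011, -0.013, -0.015], [0.011, -0.013, -0.014]]
S [[0.009, 0.004, 0.011], [0.009, 0.005, 0.011], [0.009, 0.005, 0.01], [0.009, 0.005, 0.011], [0.009, 0.005, 0.01], [0.009, 0.006, 0.01], [0.009, 0.005, 0.01], [0.01, 0.006, 0.009], [0.009, 0.007, 0.01], [0.009, 0.006, 0.009]]
[-64.5  33.  100.3  70.5  74.  -40.9] 0.0 per row 2.3
```

View pics/wrist3.png

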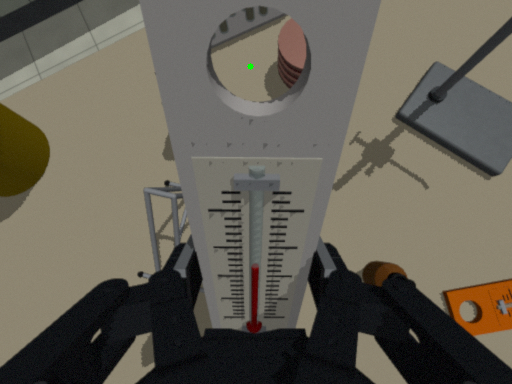

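The hole front rim is centred at ~(259,56) against a prediction of (251,66). The plate was centred and pushed slightly by the jaws, so I'll re-measure the plate in the hand from its two edge lines.

```bash
python3 - <<'E'
from h import *; from carry import *
from rig import viewer
o=observe();p,R=o["position"],o["tool_rot"]
d=viewer.get_image("wrist");pickle.dump(d,open("wrist4.pkl","wb"))
g=cv2.cvtColor(d["pixels"],cv2.COLOR_BGR2GRAY)
g=cv2.GaussianBlur(g,(3,3),0)
for v in (20,60,100,140,180,215):
    r=g[v].astype(int); print(v,[ (x) for x in range(120,400) if abs(r[x+1]-r[x-1])>22 and abs(r[x+1]-r[x-1])>=max(abs(r[x+2]-r[x]),abs(r[x]-r[x-2]))])
big=cv2.resize(d["pixels"][0:200,130:390],None,fx=3,fy=3,interpolation=cv2.INTER_CUBIC)
cv2.imwrite("pics/w4.png",big)
pc=lambda X:d["R"]@X+d["t"]
print("pred eye front cam",pc(p+R@(eyeT+.005*nT)))
E
```

```text
20 [143, 245, 281]
60 [206, 211, 276, 284, 305, 310, 311]
100 [159, 270]
140 [164, 349, 361, 370, 391]
180 [163, 167, 168, 335, 336]
215 [145, 151, 168, 176]
pred eye front cam [-0.001  -0.0338  0.075 ]
```

View pics/w4.png

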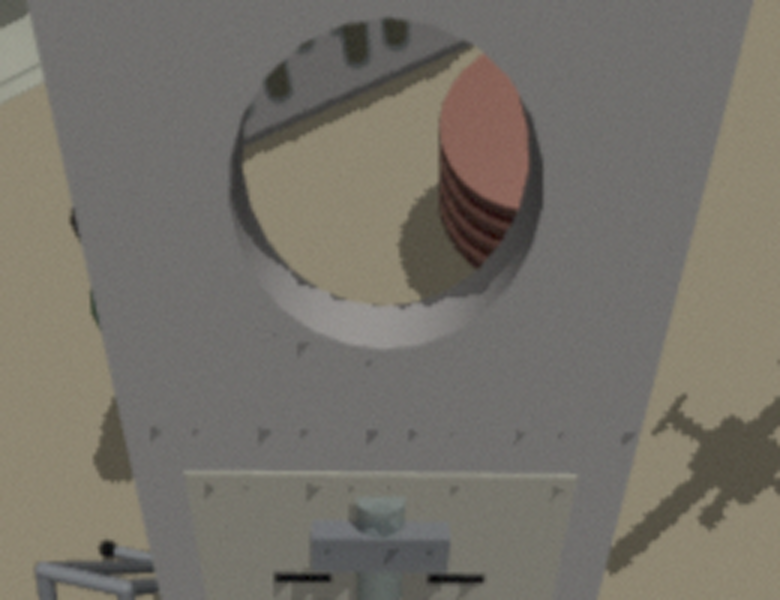

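Edge widths give a hole depth of 74.8 mm (predicted 75.0), lateral offset about 2 mm, and pitch within ~3° of the model. The grasp model is good, so I'm carrying on.

Request:
jog_arm --dr '[[0.022,-0.026,-0.029],[0.023,-0.026,-0.028],[0.022,-0.026,-0.029],[0.022,-0.027,-0.028],[0.022,-0.026,-0.029],[0.023,-0.026,-0.028],[0.022,-0.026,-0.029],[0.022,-0.026,-0.028],[0.023,-0.026,-0.029],[0.022,-0.026,-0.028]]' --slide '[[0.018,-0.003,-0.004],[0.018,-0.003,-0.004],[0.018,-0.002,-0.004],[0.019,-0.002,-0.005],[0.018,-0.001,-0.005],[0.017,-0.001,-0.006],[0.018,-0.001,-0.006],[0.018,-0.001,-0.007],[0.017,0.0,-0.007],[0.017,0.001,-0.007]]' --gripper '[-0.3,-0.3,-0.3,-0.3,-0.3,-0.3,-0.3,-0.3,-0.3,-0.3]'

```text
time_s: 7.35
position: [0.4707, -0.069, 0.2897]
tool_rot: [[-0.098, -0.715, 0.692], [-0.988, 0.153, 0.019], [-0.12, -0.682, -0.722]]
ft_force: [0.2, 0.0, -2.1]
grip_width: 0.0549
```

Request:
jog_arm --dr '[[0.022,-0.026,-0.029],[0.023,-0.026,-0.028],[0.022,-0.027,-0.029],[0.022,-0.026,-0.028],[0.022,-0.026,-0.029],[0.023,-0.026,-0.028],[0.022,-0.026,-0.029],[0.022,-0.027,-0.028],[0.023,-0.026,-0.029],[0.022,-0.026,-0.028]]' --slide '[[0.016,0.003,-0.002],[0.015,0.004,-0.002],[0.016,0.004,-0.002],[0.015,0.005,-0.003],[0.015,0.004,-0.004],[0.015,0.006,-0.004],[0.014,0.005,-0.005],[0.014,0.006,-0.005],[0.014,0.006,-0.005],[0.014,0.006,-0.006]]' --gripper '[-0.3,-0.3,-0.3,-0.3,-0.3,-0.3,-0.3,-0.3,-0.3,-0.3]'

```text
time_s: 8.35
position: [0.4207, -0.22, 0.2596]
tool_rot: [[0.281, -0.519, 0.807], [-0.958, -0.095, 0.272], [-0.065, -0.849, -0.524]]
ft_force: [0.6, -0.4, -0.9]
grip_width: 0.0547
```

```bash
sed -i 's/^eyeT=.*/eyeT=R0.T@(eye-p0); eyeT[0]=.0005/' carry.py; python3 - <<'E'
from h import *; from carry import *
from rig import viewer
P,_=fit();o=log();q=o["q"];p,R=o["position"],o["tool_rot"];print(o["time_s"],o["grip_width"],p,q)
pf,Rf=hungpose(-.085,.005)
D,S,cp,cR=seg(p,R,pf,Rf,10);print(D);print(S)
print(ik(pf,Rf,P,q))
f=[]
for nme in("scene","wrist"):
    d=viewer.get_image(nme);f.append(d["pixels"])
cv2.imwrite("pics/c5.png",cv2.resize(np.hstack(f),(800,300)))
E
```

```text
8.35 0.05474173895651503 [ 0.4207 -0.22    0.2596] [-71.2082  10.3327 110.851   62.3156  74.1185 -22.8482]
[[0.011, -0.013, -0.014], [0.011, -0.013, -0.015], [0.011, -0.013, -0.014], [0.011, -0.013, -0.015], [0.011, -0.013, -0.014], [0.012, -0.013, -0.014], [0.011, -0.013, -0.015], [0.011, -0.013, -0.014], [0.011, -0.013, -0.015], [0.011, -0.013, -0.014]]
[[0.009, 0.004, 0.011], [0.009, 0.005, 0.011], [0.008, 0.005, 0.01], [0.009, 0.005, 0.01], [0.009, 0.005, 0.01], [0.01, 0.006, 0.01], [0.009, 0.005, 0.01], [0.009, 0.006, 0.01], [0.009, 0.007, 0.009], [0.009, 0.006, 0.01]]
(array([-64.5224,  32.9755, 100.5087,  70.5235,  74.0134, -41.0439]), np.float64(4.6673348645392484e-15))
```

View pics/c5.png

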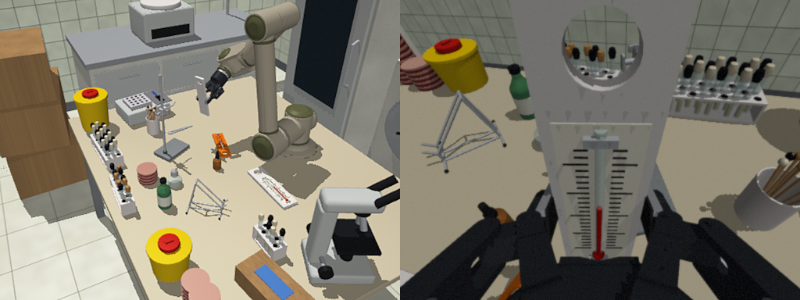

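The plate is held and nothing has been disturbed. The hook and boss are just coming into the hole at combined px (632,52). Next is the pre-hook pose.

Request:
jog_arm --dr '[[0.011,-0.013,-0.014],[0.011,-0.013,-0.015],[0.011,-0.013,-0.014],[0.011,-0.013,-0.015],[0.011,-0.013,-0.014],[0.012,-0.013,-0.014],[0.011,-0.013,-0.015],[0.011,-0.013,-0.014],[0.011,-0.013,-0.015],[0.011,-0.013,-0.014]]' --slide '[[0.009,0.004,0.011],[0.009,0.005,0.011],[0.008,0.005,0.01],[0.009,0.005,0.01],[0.009,0.005,0.01],[0.01,0.006,0.01],[0.009,0.005,0.01],[0.009,0.006,0.01],[0.009,0.007,0.009],[0.009,0.006,0.01]]' --gripper '[-0.3,-0.3,-0.3,-0.3,-0.3,-0.3,-0.3,-0.3,-0.3,-0.3]'

```text
time_s: 9.45
position: [0.5114, -0.277, 0.1603]
tool_rot: [[0.45, -0.378, 0.809], [-0.893, -0.191, 0.408], [0.0, -0.906, -0.423]]
ft_force: [0.3, 0.2, -1.5]
grip_width: 0.0549
```

```bash
cat > look.py <<'E'
from h import *; from carry import *
from rig import viewer
import sys
def look(tag):
    o=log();p,R=o["position"],o["tool_rot"];print(o["time_s"],o["grip_width"],p,o["ft_force"]);print(R)
    ey=p+R@eyeT; B=np.column_stack([-o_,np.cross([0,0,1],-o_),[0,0,1]])
    print("eye in hook",B.T@(ey-H),"L",R@LT,"n",B.T@(R@nT))
    ds={}
    for n_ in("scene","top","wrist"):
        d=viewer.get_image(n_);ds[n_]=d;pickle.dump(d,open(f"{tag}_{n_}.pkl","wb"))
    pts=[H+o_*x+[0,0,z] for x,z in((-.03,0),(.028,0),(.039,.011))]
    def mk(d,im,x0,y0,s):
        for P_,c in [(x,(0,255,0)) for x in pts]+[(ey+.005*R@nT,(0,0,255))]:
            u=(proj(d,P_)+.5-[x0,y0])*s;cv2.circle(im,(int(u[0]),int(u[1])),3,c,-1)
        return im
    out=[]
    for n_,x0,y0,w_,h_ in(("scene",185,85,80,80),("top",285,130,80,80)):
        d=ds[n_];im=cv2.resize(d["pixels"][y0:y0+h_,x0:x0+w_],None,fx=5,fy=5,interpolation=cv2.INTER_CUBIC);out.append(mk(d,im,x0,y0,5))
    cv2.imwrite(f"pics/{tag}_ab.png",np.hstack(out))
    d=ds["wrist"];im=cv2.resize(d["pixels"],None,fx=1.5,fy=1.5);cv2.imwrite(f"pics/{tag}_w.png",mk(d,im,0,0,1.5))
look(sys.argv[1])
E
python3 look.py k1
```

```text
9.45 0.054870315666280325 [ 0.5114 -0.277   0.1603] [ 0.3208  0.1549 -1.452 ]
[[ 0.4503 -0.3778  0.809 ]
 [-0.8929 -0.1907  0.408 ]
 [ 0.0001 -0.906  -0.4232]]
eye in hook [-0.0832  0.0008  0.0048] L [0.0012 0.0002 1.    ] n [-1.      0.0007  0.0012]
```

View pics/k1_ab.png

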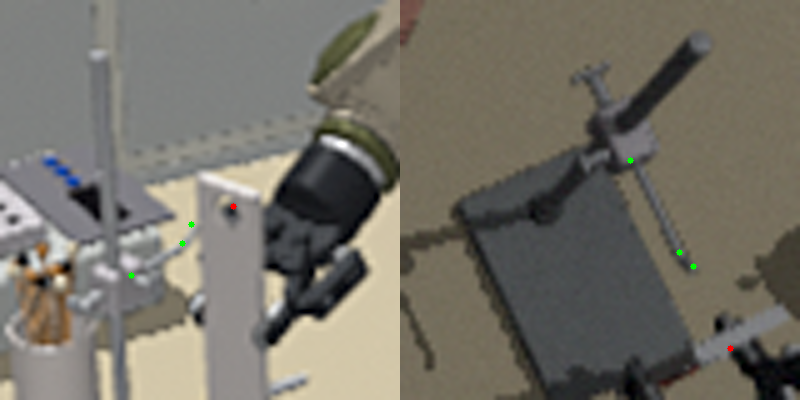

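View pics/k1_w.png

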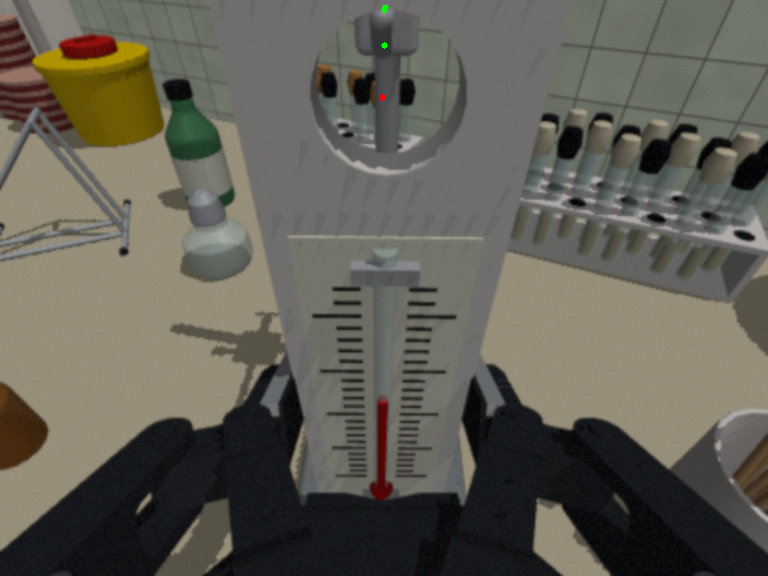

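The hook tip shows through the hole, centred laterally (tip ~384 px, hole centre ~389 px in the enlarged view) and all marks agree within ~3 mm. I'll go in halfway and look again.

Request:
jog_arm --dr '[[0,0,0],[0,0,0],[0,0,0],[0,0,0],[0,0,0],[0,0,0],[0,0,0],[0,0,0],[0,0,0],[0,0,0]]' --slide '[[0,-0.0017,0.004],[0,-0.0017,0.004],[0,-0.0017,0.004],[0,-0.0017,0.004],[0,-0.0017,0.004],[0,-0.0017,0.004],[0,-0.0017,0.004],[0,-0.0017,0.004],[0,0,0],[0,0,0]]' --gripper '[-0.3,-0.3,-0.3,-0.3,-0.3,-0.3,-0.3,-0.3,-0.3,-0.3]'

```text
time_s: 10.6
position: [0.5418, -0.262, 0.1596]
tool_rot: [[0.449, -0.377, 0.81], [-0.893, -0.191, 0.407], [0.001, -0.906, -0.422]]
ft_force: [-0.3, 0.5, -1.7]
grip_width: 0.0548
```

```bash
python3 look.py k2
```

```text
10.6 0.054794256896817745 [ 0.5418 -0.262   0.1596] [-0.3245  0.4545 -1.7207]
[[ 0.4493 -0.377   0.8099]
 [-0.8934 -0.1907  0.4068]
 [ 0.0011 -0.9064 -0.4225]]
eye in hook [-0.0495  0.0006  0.0041] L [0.0001 0.0008 1.    ] n [-1.      0.0018  0.0004]
```

View pics/k2_ab.png

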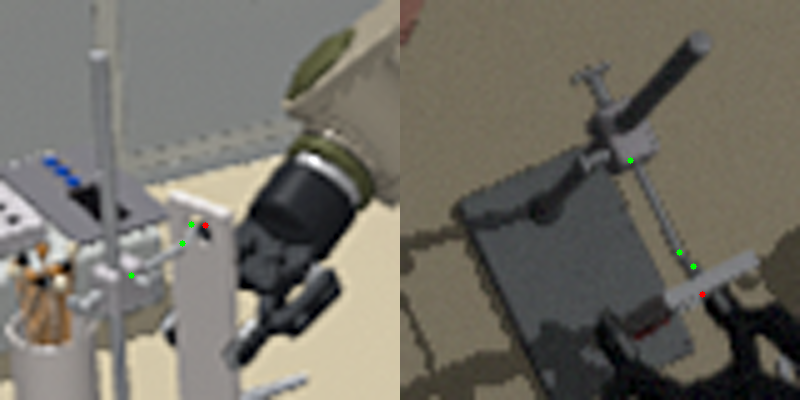

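View pics/k2_w.png

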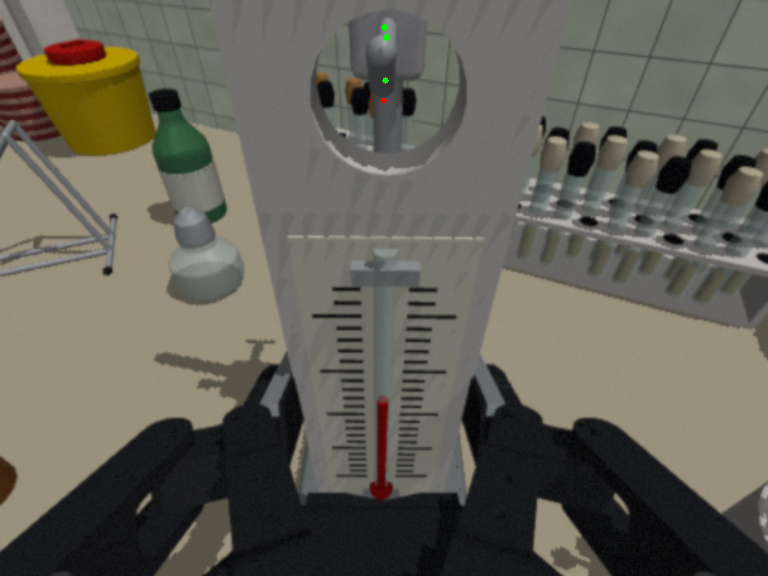

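The tip is inside the ring at (382,48) and the hole centre is at (389,92), so the tip is ~6 mm above centre with >=5 mm clearance all round. Continuing in along the bar.

Request:
jog_arm --dr '[[0,0,0],[0,0,0],[0,0,0],[0,0,0],[0,0,0],[0,0,0],[0,0,0],[0,0,0],[0,0,0],[0,0,0]]' --slide '[[0,-0.0021,0.0045],[0,-0.0021,0.0045],[0,-0.0021,0.0045],[0,-0.0021,0.0045],[0,-0.0021,0.0045],[0,-0.0021,0.0045],[0,-0.0021,0.0045],[0,-0.0021,0.0045],[0,-0.0021,0.0045],[0,0,0]]' --gripper '[-0.3,-0.3,-0.3,-0.3,-0.3,-0.3,-0.3,-0.3,-0.3,-0.3]'

```text
time_s: 11.75
position: [0.582, -0.2415, 0.1597]
tool_rot: [[0.45, -0.377, 0.81], [-0.893, -0.191, 0.407], [0.001, -0.906, -0.422]]
ft_force: [-0.1, -0.1, -1.1]
grip_width: 0.0548
```

```bash
python3 look.py k3
```

```text
11.75 0.05484162716036117 [ 0.582  -0.2415  0.1597] [-0.1332 -0.0949 -1.1344]
[[ 0.4497 -0.3768  0.8098]
 [-0.8932 -0.1909  0.4072]
 [ 0.0012 -0.9064 -0.4224]]
eye in hook [-0.0043  0.0008  0.0042] L [0.     0.0008 1.    ] n [-1.      0.0013  0.0004]
```

View pics/k3_ab.png

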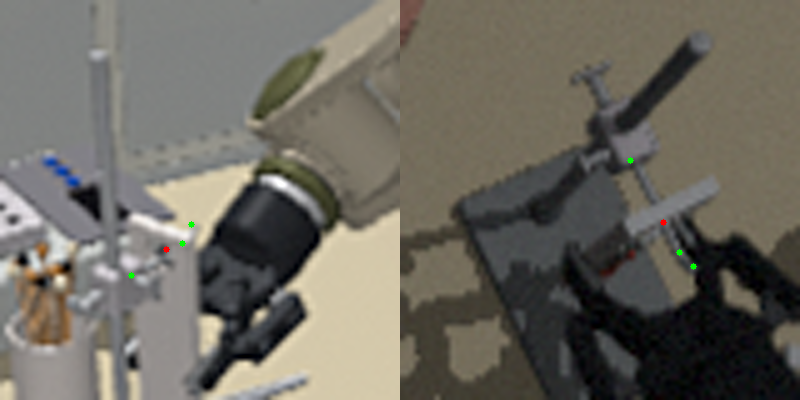

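View pics/k3_w.png

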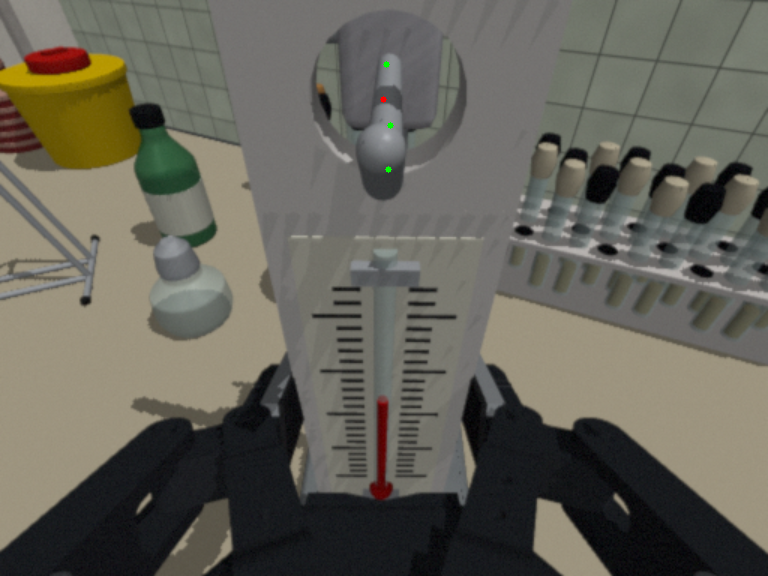

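The bar is through the hole, with the tip in front of the plate. Now I'll lower gently onto the bar.

Request:
jog_arm --dr '[[0,0,0],[0,0,0],[0,0,0],[0,0,0],[0,0,0],[0,0,0],[0,0,0],[0,0,0],[0,0,0],[0,0,0]]' --slide '[[0,0.0015,0.0007],[0,0.0015,0.0007],[0,0.0015,0.0007],[0,0.0015,0.0007],[0,0.0015,0.0007],[0,0.0015,0.0007],[0,0.0015,0.0007],[0,0.0015,0.0007],[0,0,0],[0,0,0]]' --gripper '[-0.3,-0.3,-0.3,-0.3,-0.3,-0.3,-0.3,-0.3,-0.3,-0.3]'

```text
time_s: 12.9
position: [0.5817, -0.242, 0.1464]
tool_rot: [[0.449, -0.377, 0.81], [-0.893, -0.191, 0.407], [0.001, -0.906, -0.422]]
ft_force: [0.0, 0.4, -2.1]
grip_width: 0.0545
```

Request:
jog_arm --dr '[[0,0,0],[0,0,0],[0,0,0],[0,0,0],[0,0,0],[0,0,0],[0,0,0],[0,0,0],[0,0,0],[0,0,0]]' --slide '[[0,0.0009,0.0004],[0,0,0],[0,0.0009,0.0004],[0,0,0],[0,0,0],[0,0,0],[0,0,0],[0,0,0],[0,0,0],[0,0,0]]' --gripper '[-0.3,-0.3,-0.3,-0.3,-0.3,-0.3,-0.3,-0.3,-0.3,-0.3]'

```text
time_s: 13.9
position: [0.5818, -0.2421, 0.1448]
tool_rot: [[0.449, -0.376, 0.81], [-0.893, -0.191, 0.407], [0.002, -0.907, -0.422]]
ft_force: [0.6, 0.7, 5.5]
grip_width: 0.0551
```

```bash
python3 look.py k4
```

```text
13.9 0.05507461009209688 [ 0.5818 -0.2421  0.1448] [0.5964 0.6535 5.4591]
[[ 0.4491 -0.3763  0.8104]
 [-0.8935 -0.1908  0.4066]
 [ 0.0016 -0.9066 -0.4219]]
eye in hook [-0.0048  0.0005 -0.0107] L [-0.0007  0.0009  1.    ] n [-1.      0.002  -0.0002]
```

View pics/k4_w.png

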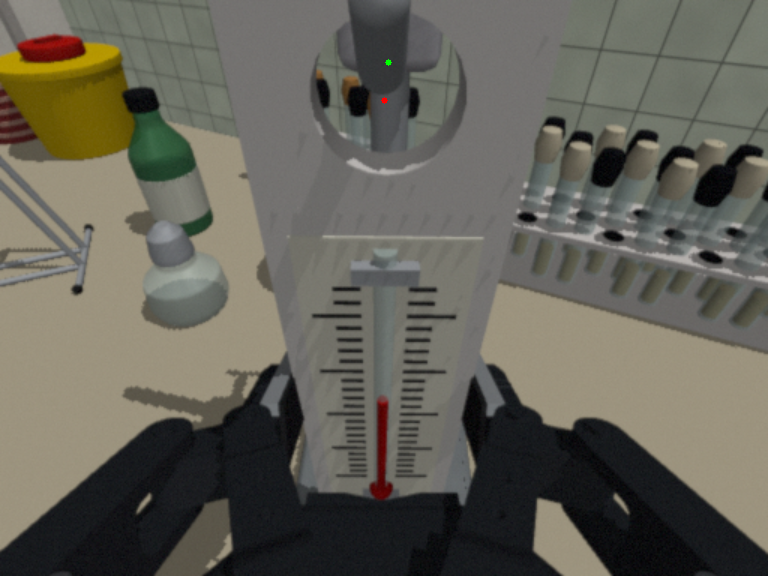

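Contact is made: +7 N with the eye at -10.7 mm, against an expected -11 mm. Releasing.

Request:
jog_arm --dr '[[0,0,0],[0,0,0],[0,0,0],[0,0,0],[0,0,0],[0,0,0],[0,0,0],[0,0,0],[0,0,0],[0,0,0]]' --slide '[[0,0,0],[0,0,0],[0,0,0],[0,0,0],[0,0,0],[0,0,0],[0,0,0],[0,0,0],[0,0,0],[0,0,0]]' --gripper '[0.35,0.45,0.55,0.7,0.85,1,1,1,1,1]'

```text
time_s: 15.05
position: [0.5816, -0.242, 0.1444]
tool_rot: [[0.449, -0.377, 0.81], [-0.894, -0.191, 0.407], [0.001, -0.906, -0.422]]
ft_force: [0.1, 0.6, -0.4]
grip_width: 0.0857
```

```bash
python3 look.py k5
```

```text
15.05 0.08568764958954182 [ 0.5816 -0.242   0.1444] [ 0.0912  0.5688 -0.3942]
[[ 0.4491 -0.377   0.8101]
 [-0.8935 -0.1906  0.4066]
 [ 0.0011 -0.9064 -0.4225]]
eye in hook [-0.0049  0.0006 -0.011 ] L [0.0001 0.0008 1.    ] n [-1.      0.0021  0.0004]
```

View pics/k5_w.png

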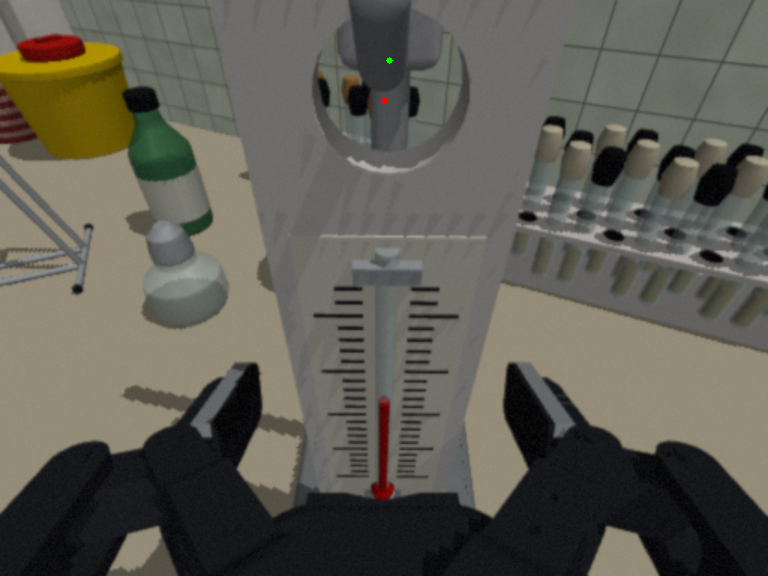

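It hangs free and still between the open fingers. Backing straight out along the tool axis.

Request:
jog_arm --dr '[[0,0,0],[0,0,0],[0,0,0],[0,0,0],[0,0,0],[0,0,0],[0,0,0],[0,0,0],[0,0,0],[0,0,0]]' --slide '[[0,0,-0.005],[0,0,-0.008],[0,0,-0.012],[0,0,-0.015],[0,0,-0.015],[0,0,-0.015],[0,0,-0.015],[0,0,-0.015],[0,0,-0.015],[0,0,-0.015]]' --gripper '[1,1,1,1,1,1,1,1,1,1]'

```text
time_s: 16.2
position: [0.4753, -0.2954, 0.1999]
tool_rot: [[0.449, -0.377, 0.81], [-0.894, -0.191, 0.406], [0.001, -0.906, -0.423]]
ft_force: [0.2, -0.3, 1.0]
grip_width: 0.0855
```

Request:
jog_arm --dr '[[0,0,0],[0,0,0],[0,0,0],[0,0,0],[0,0,0],[0,0,0],[0,0,0],[0,0,0],[0,0,0],[0,0,0]]' --slide '[[0,0,0],[0,0,0],[0,0,0],[0,0,0],[0,0,0],[0,0,0],[0,0,0],[0,0,0],[0,0,0],[0,0,0]]' --gripper '[1,1,1,1,1,1,1,1,1,1]'

```text
time_s: 17.2
position: [0.4763, -0.2949, 0.1994]
tool_rot: [[0.449, -0.377, 0.81], [-0.893, -0.191, 0.407], [0.001, -0.906, -0.422]]
ft_force: [-0.6, 0.1, -0.1]
grip_width: 0.0855
```

```bash
python3 look.py k6; python3 - <<'E'
import pickle,cv2,numpy as np
from rig import viewer
a=pickle.load(open("k6_wrist.pkl","rb"))["pixels"];b=viewer.get_image("wrist")["pixels"]
print("motion",cv2.absdiff(a,b).max(2).astype(int)[:250].mean(), (cv2.absdiff(a,b).max(2)>40).sum())
cv2.imwrite("pics/k6_s.png",viewer.get_image("scene")["pixels"])
E
```

```text
17.2 0.08554587516521142 [ 0.4763 -0.2949  0.1994] [-0.6197  0.0621 -0.1206]
[[ 0.4491 -0.377   0.81  ]
 [-0.8935 -0.1907  0.4066]
 [ 0.0012 -0.9064 -0.4225]]
eye in hook [-0.1227  0.0006  0.0439] L [0.0001 0.0008 1.    ] n [-1.      0.002   0.0004]
motion 2.4876015625 0
```

View pics/k6_w.png

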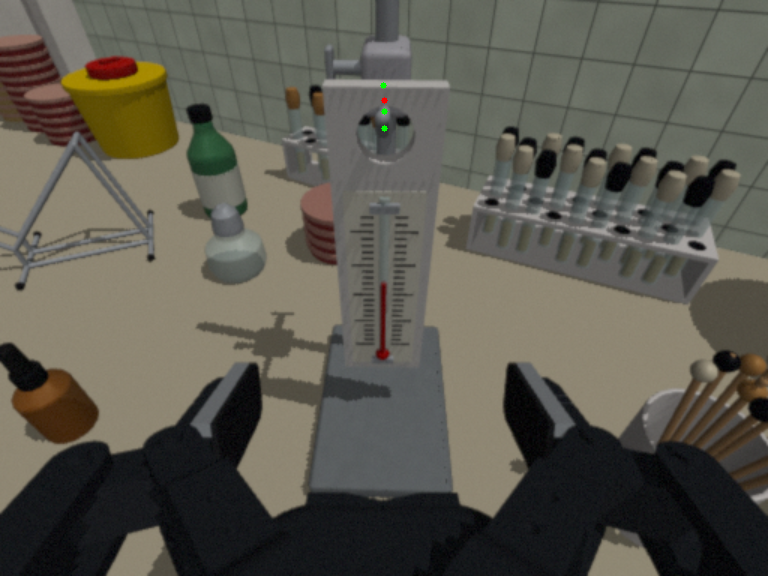

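View pics/k6_ab.png

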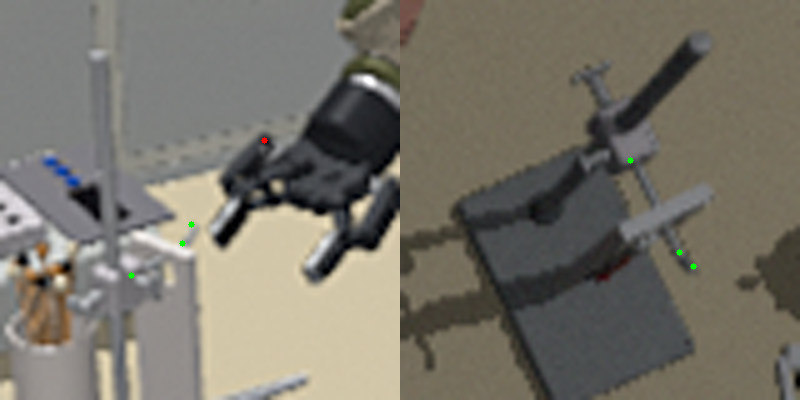

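View pics/k6_s.png

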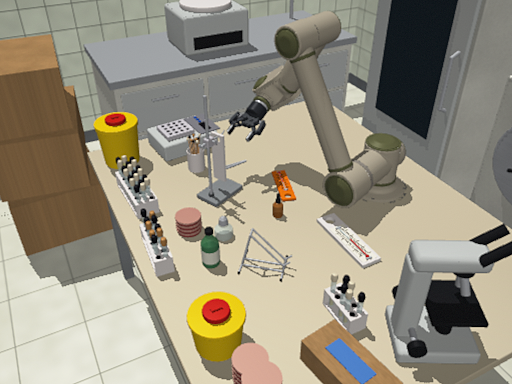

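The plate hangs upright on the bar with the scale outward. It is still between frames, the gripper is clear, and the bystanders are where they were. Handing in.

```bash
python3 -c "
from rig import env
print(env.close_job())"
```

```text
the job is handed in; nothing more can be done
None
```

The thermometer is back on the hook of the retort stand, hanging upright with its graduated scale outward, and I handed the job in at about 17.4 s of the 51 s allowed. The hand-in gives no verdict.

**What I did:** I took the small white thermometer off the easel by its long edges, brought its hole in over the hook tip, lowered it onto the bar and let go.

**Last checks:**
- **Bearing on the bar:** as I lowered it, the wrist force rose by about 7 N. The hole centre was then worked out to be 10.7 mm below the bar, where 11 mm was expected, and under 1 mm off to the side.
- **Still and clear:** two wrist pictures after I backed off showed no movement. The open gripper was about 12 cm away and touching nothing.
- **Bystanders:** those in the final pictures stand where they started, judged by eye rather than measured.

**Small disagreements:** my predicted hole and hook-tip positions were 2 to 6 mm off in the wrist camera, and the plate's tilt in the grip measured up to 3° off. Both were within the clearance of the hole, so I made no large correction.

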